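# Set up the surface scanner with clockwork wheels

## Task

Set up this conservation-lab scanning bench: first lift the clear dust cover off the mirror mount and stand it on the felt mat. Then seat the mirror cell, mirror up, on the three balls of the mount between the guide posts so that it bears on all three and cannot rock, and lay every toothed wheel that is there, stub up, flat between the posts of a nest of its own size so that it holds the sensing pin down. Only when all are in place throw the start lever fully over, and leave the other things on the table where they are.

Things in the scene. Friction and masses are not known exactly. Their poses are not given: they have to be found in the camera images.
- cover_knob (a point): middle (half-way up) of the upright black knob (28 mm in diameter, 44 mm tall) on top of the clear dust cover. The cover is a box open below, 160 mm along its x, 100 mm along its y, walls 4 mm, 54 mm tall without the knob; this point is 76 mm above its lower rim. It stands on the table over the mirror mount with 6 mm play along its y and 6 mm along its x. 0.22 kg
- felt_top (a point): centre of the top of the grey felt mat, 190 mm (its x) x 130 mm (its y), 4 mm thick, lying on the table at the robot's right: the place for the dust cover
- mirror: mirror cell; origin at its centre (half-way up): a flat aluminium block, 110 mm along x, 50 mm along y, 24 mm thick, with a mirror on its top (z, up); 0.3 kg. It starts lying on a black foam block, 100 (along the cell) x 36 x 10 mm, that is narrower than the cell
- mount_seat (a point): three-ball mirror mount under the cover: dark steel base 140 (x) x 80 (y) x 12 mm. This point: centre of the plane of the ball tops, 34 mm above the table, where the cell's underside lies; x along the cell's long side. Six posts (8 mm thick, tops 10 mm above the ball tops) guide the cell with 4 mm play: at x +-42 mm of both long sides and mid-ends; none at the middle of the long sides
- ball0: steel ball of the mount, 14 mm in diameter, at x -36, y +16 mm of the mount (origin: ball centre, 7 mm below its top)
- ball1: steel ball of the mount at x -36, y -16 mm
- ball2: steel ball of the mount at x +36, y 0
- start (a joint): start lever: 0 leaning to its block's -x, 1.0 rad leaning to +x (on); it stays where it is left and moves with about 1 N at the tip; pivot 22 mm above the table, 80 mm long, black ball of 26 mm at its tip, whose centre is 38 mm to the -x side of the block's middle and 92 mm above the table at 0, and 38 mm to the +x side at 1.0
- start_base: block of the start lever, 70 x 50 x 25 mm: origin at the centre of its underside; the lever is thrown towards the block's +x
- wheel_l1_mid (a point): large dark wooden toothed wheel, 96 mm over the teeth, 16 mm thick, lying flat with its round wooden axle stub (30 mm in diameter, 44 mm tall) standing up on its middle; 60 mm tall in all, about 0.22 kg. This point is on its axis, 30 mm above its underside; z is the axis, up. May be absent
- wheel_l2_mid (a point): large dark wooden toothed wheel, 96 mm over the teeth, 16 mm thick, lying flat with its round wooden axle stub (30 mm in diameter, 44 mm tall) standing up on its middle; 60 mm tall in all, about 0.22 kg. This point is on its axis, 30 mm above its underside; z is the axis, up. May be absent
- wheel_s1_mid (a point): small dark wooden toothed wheel, 70 mm over the teeth, 16 mm thick, lying flat with its round wooden axle stub (30 mm in diameter, 44 mm tall) standing up on its middle; 60 mm tall in all, about 0.15 kg. This point is on its axis, 30 mm above its underside; z is the axis, up. May be absent
- wheel_s2_mid (a point): small dark wooden toothed wheel, 70 mm over the teeth, 16 mm thick, lying flat with its round wooden axle stub (30 mm in diameter, 44 mm tall) standing up on its middle; 60 mm tall in all, about 0.15 kg. This point is on its axis, 30 mm above its underside; z is the axis, up. May be absent
- nest_l1_top (a point): centre of the top of a round dark steel nest for a large wheel: disc 122 mm in diameter, 10 mm thick; three steel posts, 8 mm thick, 12 mm high, stand round the wheel with 4 mm play; the sensing pin stands at x +41 mm of the nest
- pin_l1_tip (a point): tip of the brass sensing pin (8 mm thick) of nest_l1: up, it stands 5 mm proud of the nest's top; held down by a wheel it is flush with the nest's top. A light spring (0.3 N) pushes it up; the wheel's weight is enough to hold it down
- nest_l2_top (a point): centre of the top of a round dark steel nest for a large wheel: disc 122 mm in diameter, 10 mm thick; three steel posts, 8 mm thick, 12 mm high, stand round the wheel with 4 mm play; the sensing pin stands at x +41 mm of the nest
- pin_l2_tip (a point): tip of the brass sensing pin (8 mm thick) of nest_l2: up, it stands 5 mm proud of the nest's top; held down by a wheel it is flush with the nest's top. A light spring (0.3 N) pushes it up; the wheel's weight is enough to hold it down
- nest_s1_top (a point): centre of the top of a round dark steel nest for a small wheel: disc 98 mm in diameter, 10 mm thick; three steel posts, 8 mm thick, 12 mm high, stand round the wheel with 4 mm play; the sensing pin stands at x +28 mm of the nest
- pin_s1_tip (a point): tip of the brass sensing pin (8 mm thick) of nest_s1: up, it stands 5 mm proud of the nest's top; held down by a wheel it is flush with the nest's top. A light spring (0.3 N) pushes it up; the wheel's weight is enough to hold it down
- nest_s2_top (a point): centre of the top of a round dark steel nest for a small wheel: disc 98 mm in diameter, 10 mm thick; three steel posts, 8 mm thick, 12 mm high, stand round the wheel with 4 mm play; the sensing pin stands at x +28 mm of the nest
- pin_s2_tip (a point): tip of the brass sensing pin (8 mm thick) of nest_s2: up, it stands 5 mm proud of the nest's top; held down by a wheel it is flush with the nest's top. A light spring (0.3 N) pushes it up; the wheel's weight is enough to hold it down
- jar: closed jar, 56 mm in diameter, 75 mm tall; leave it alone
- brush: dusting brush, 170 mm long, lying near the robot; leave it alone
- loupe: black eye loupe, a cylinder 36 mm in diameter, 35 mm tall; leave it alone
There are look-alikes about, which are no part of the job. Leave any purple look-alike of the part that bears nest_l2_top alone. Of the things that look like the part that bears cover_knob, the larger one is meant.

How it is judged (in metres and radians):
On the way, in this order (a step that is already met when the one before it is completed fails the run):
1. the dust cover stands on the felt mat (horizontal distance between cover_knob and felt_top below 0.035 m and angle between cover_knob's own z axis and vertical below 0.05 rad and z of cover_knob in the frame of felt_top between 0.07 and 0.082 m), for 0.3 s.
2. the mirror cell bears on all three balls and every wheel present holds down the pin of a nest of its size (x of mirror in the frame of mount_seat between -0.009 and 0.009 m and y of mirror in the frame of mount_seat between -0.008 and 0.008 m and angle between the x axis of mirror and the x axis of mount_seat, either way round below 0.2 rad and angle between mirror's own z axis and vertical below 0.04 rad and z of mirror in the frame of mount_seat between 0.008 and 0.015 m and contact force between mirror and ball0 above 0.1 N and contact force between mirror and ball1 above 0.1 N and contact force between mirror and ball2 above 0.1 N and ((horizontal distance between wheel_l1_mid and nest_l1_top below 0.009 m and angle between wheel_l1_mid's own z axis and vertical below 0.05 rad and z of wheel_l1_mid in the frame of nest_l1_top below 0.033 m and z of pin_l1_tip in the frame of wheel_l1_mid below -0.0285 m) or (horizontal distance between wheel_l1_mid and nest_l2_top below 0.009 m and angle between wheel_l1_mid's own z axis and vertical below 0.05 rad and z of wheel_l1_mid in the frame of nest_l2_top below 0.033 m and z of pin_l2_tip in the frame of wheel_l1_mid below -0.0285 m)) and ((horizontal distance between wheel_l2_mid and nest_l1_top below 0.009 m and angle between wheel_l2_mid's own z axis and vertical below 0.05 rad and z of wheel_l2_mid in the frame of nest_l1_top below 0.033 m and z of pin_l1_tip in the frame of wheel_l2_mid below -0.0285 m) or (horizontal distance between wheel_l2_mid and nest_l2_top below 0.009 m and angle between wheel_l2_mid's own z axis and vertical below 0.05 rad and z of wheel_l2_mid in the frame of nest_l2_top below 0.033 m and z of pin_l2_tip in the frame of wheel_l2_mid below -0.0285 m)) and ((horizontal distance between wheel_s1_mid and nest_s1_top below 0.009 m and angle between wheel_s1_mid's own z axis and vertical below 0.05 rad and z of wheel_s1_mid in the frame of nest_s1_top below 0.033 m and z of pin_s1_tip in the frame of wheel_s1_mid below -0.0285 m) or (horizontal distance between wheel_s1_mid and nest_s2_top below 0.009 m and angle between wheel_s1_mid's own z axis and vertical below 0.05 rad and z of wheel_s1_mid in the frame of nest_s2_top below 0.033 m and z of pin_s2_tip in the frame of wheel_s1_mid below -0.0285 m)) and ((horizontal distance between wheel_s2_mid and nest_s1_top below 0.009 m and angle between wheel_s2_mid's own z axis and vertical below 0.05 rad and z of wheel_s2_mid in the frame of nest_s1_top below 0.033 m and z of pin_s1_tip in the frame of wheel_s2_mid below -0.0285 m) or (horizontal distance between wheel_s2_mid and nest_s2_top below 0.009 m and angle between wheel_s2_mid's own z axis and vertical below 0.05 rad and z of wheel_s2_mid in the frame of nest_s2_top below 0.033 m and z of pin_s2_tip in the frame of wheel_s2_mid below -0.0285 m))), for 0.3 s.
3. the start lever is thrown over (value of joint start above 0.8 rad), for 0.2 s.
At the end, for the whole second after the job is handed in: Cover upright on the felt mat (35 mm); mirror cell level (0.04 rad) between the guide posts, pressing on all three balls; every wheel present flat (0.05 rad) within 9 mm of the centre of a nest of its size, its underside on that nest's pin, pressed over 3.5 mm; lever past 0.8 rad (all of step 1 and all of step 2 and value of joint start above 0.8 rad); the robot touches nothing.
It fails at once if a bystander (jar) is moved more than 50 mm (distance of jar from where it was at the start of the episode above 0.05 m).
It fails at once if a bystander (brush) is moved more than 50 mm (distance of brush from where it was at the start of the episode above 0.05 m).
It fails at once if a bystander (loupe) is moved more than 50 mm (distance of loupe from where it was at the start of the episode above 0.05 m).
Of wheel_l1, wheel_l2, wheel_s1, wheel_s2 only 2 to 4 are there at a start; the rules pass over those that are not, and their reading is None.
At some moment in a run one of wheel_l1, wheel_l2, wheel_s1, wheel_s2, mirror may be knocked a few centimetres aside while the robot is not near it.
Once in a run the grip may slacken for a moment while it holds something.
It also fails if it takes over 210 s, if anything falls off the work surface, if the arm or the gripper's body presses on something with over 40 N, if the wrist force passes 120 N, or if a joint passes its speed limit or range.

## Robot

A 6-joint arm with a two-finger parallel gripper is mounted at the origin on the work surface. World frame = base frame: x ahead of the robot, y to its left, z up, the work surface at z = 0. Lengths are in mm, angles in rad, forces in N, time in s.
With the tool pointing down it reaches from about 375 to 975 mm from the base axis. Payload 3.8 kg.
Tool frame: the origin (TCP) lies at the very end of the fingers, on their centre line; the grasp point (between the pads) lies 19 mm behind it (pinch_z is the distance from the TCP to the grasp point, in mm); z points along the fingers, y is the direction in which the jaws open and shut (so a half turn about z gives the same grasp; the last joint's range is limited). The gripper opens to 88 mm and grips with 3 to 60 N. Pads are 18 mm wide; open, the fingers measure 123 mm over their backs; the gripper's body (75 mm by 187 mm) begins 45 mm behind the grasp point.
Start: joints at [-1.195, 0.264, 1.604, -0, 1.274, -0.037], TCP at [270.788, -618.298, 238.706] pointing down, gripper open.
Joint ranges: [-2.63, 2.63], [-0.94, 2.18], [0.31, 2.57], [-1.31, 4.45], [0, 2.66], [-2.55, 2.55]. Speed limits (rad/s): [2.57, 2.57, 3.14, 3.14, 3.14, 3.14].

## Interface

Orientations are given as a rotation vector (axis times angle).
In Python, from station import * gives the robot as it stands. Calls block until the motion is done:
- movep(position, orientation): joint-space move of the TCP to a pose.
- move_straight(position, velocity=150, ori=None, force_limit=None): straight line of the TCP; ori=None keeps the orientation; velocity is the mean speed in mm/s. With force_limit (N) it stops when the force on the tool has changed by that much, and returns True; else False.
- move_j(angles): joint-space move.
- move_gripper(opening): finger opening in mm; the grip force is fixed at half the most; returns when the fingers have stopped.
- dwell(seconds).
- solve_ik(position, orientation): joint angles nearest the present ones, or None.
- get_state(): the state.
- snapshot(name): name is "side" or "top"; returns a dict with "image" (400x640x3 uint8, red, green, blue), "fov_y" (degrees; the focal length in pixels is half the picture's height over the tangent of half this angle, whatever the lens; pixels are square), "cx", "cy" (the principal point, pixels), "camera_from_world" (4x4, takes a point from world to camera coordinates). Camera axes: x right, y up, looking along -z (the intrinsics and any distortion apply to the point x, -y, -z); pixel columns grow to the right and rows downward; lengths in mm; the calibration is good to about 2 mm. A picture is of the moment at which its call begins. There is no depth.
A pose or a line that the arm cannot do raises PlanningError and nothing moves.
- hand_in(): hands the job in, once; it reports no verdict.
The state is a dict: "clock": time; "qpos": joint angles; "qvel": joint speeds; "joint_torque": joint torques, N m; "position": TCP position; "tcp_rot": TCP orientation; "force": force on the tool from outside, world axes, zero at the start; "moment": the same for the moment, N m; "finger_gap": finger opening in mm.
Only numpy, scipy, OpenCV 4.12 (cv2) and the standard library are available. Lean on these libraries where they do the work, as an engineer would, in place of code of your own. Each camera call takes 0.05 s, during which the arm holds its last target. There are 200 camera calls.

## Working session

There is one attempt and no reset: what is moved stays moved. The work goes in short steps, each a Python script; the robot and the scene stay as the last script left them, time stands still between calls to the robot, and variables do not carry over. Pictures are saved under pics/ and viewed, about 12 in all and at most 16, crops included, and the job is handed in when it is done.

```bash
mkdir -p pics; ls
python3 - <<'E'
from station import *
import cv2,numpy as np
for n in("top","side"):
    s=snapshot(n); cv2.imwrite(f"pics/{n}0.png",s["image"][:,:,::-1])
    print({k:v for k,v in s.items() if k!="image"})
E
```

```text
pics
{'fov_y': 48.48186957536282, 'cx': 319.9590875277435, 'cy': 194.36948082431772, 'camera_from_world': array([[ 5.26809548e-03, -9.99916688e-01,  1.17840787e-02,
        -1.00662983e+01],
       [ 9.96874665e-01,  6.18022764e-03,  7.87572670e-02,
        -5.04059558e+02],
       [-7.88235339e-02,  1.13323487e-02,  9.96824171e-01,
        -1.33278175e+03],
       [ 0.00000000e+00,  0.00000000e+00,  0.00000000e+00,
         1.00000000e+00]])}
{'fov_y': 42.06591151683032, 'cx': 331.60515980382013, 'cy': 207.29406619073737, 'camera_from_world': array([[-9.97309930e-01, -7.14037203e-02, -1.65653774e-02,
         5.06157497e+02],
       [ 4.53095593e-02, -7.78173018e-01,  6.26413440e-01,
        -6.23833690e+01],
       [-5.76189798e-02,  6.23977774e-01,  7.79314949e-01,
        -1.76713310e+03],
       [ 0.00000000e+00,  0.00000000e+00,  0.00000000e+00,
         1.00000000e+00]])}
```

Run:
```python
import cv2
i=cv2.imread("pics/top0.png"); cv2.imwrite("pics/top0b.png",cv2.resize(i,(800,500),interpolation=cv2.INTER_CUBIC))
i=cv2.imread("pics/side0.png"); cv2.imwrite("pics/side0b.png",cv2.resize(i,(800,500),interpolation=cv2.INTER_CUBIC))
```

```text
(no output)
```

View pics/top0b.png

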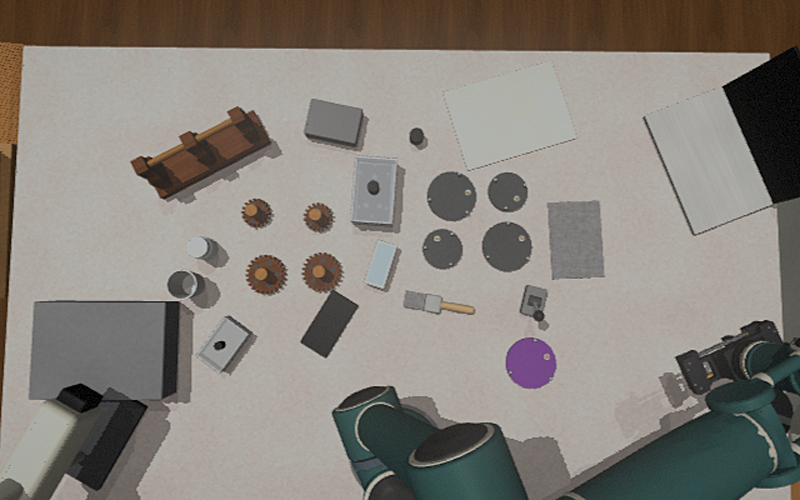

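View pics/side0b.png

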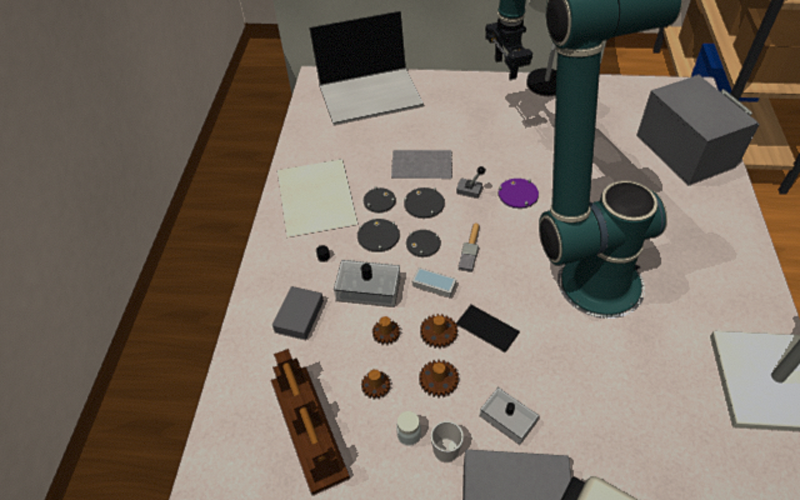

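```bash
cat > h.py <<'E'
import cv2,numpy as np
from station import *
def save(n,fn,box,k):
    s=snapshot(n); x,y,w,h=box
    c=s["image"][y:y+h,x:x+w,::-1]
    cv2.imwrite("pics/"+fn,cv2.resize(c,None,fx=k,fy=k,interpolation=cv2.INTER_CUBIC)); return s
def K(s): return 200/np.tan(np.radians(s["fov_y"]/2))
def ray(s,u,v):
    T=np.array(s["camera_from_world"]);R=T[:3,:3];f=K(s)
    d=R.T@np.array([(u-s["cx"])/f,-(v-s["cy"])/f,-1]); return -R.T@T[:3,3],d
def at(s,u,v,z):
    o,d=ray(s,u,v); return (o+d*(z-o[2])/d[2])[:2]
def proj(s,p):
    T=np.array(s["camera_from_world"]);c=T[:3,:3]@np.array(p,float)+T[:3,3];f=K(s)
    return np.array([s["cx"]-f*c[0]/c[2],s["cy"]+f*c[1]/c[2]])
def down(yaw):
    # tool z down, tool y (jaw) axis at angle yaw from world x
    y=np.array([np.cos(yaw),np.sin(yaw),0]);z=np.array([0,0,-1.]);x=np.cross(y,z)
    return cv2.Rodrigues(np.c_[x,y,z])[0].ravel()
E
python3 - <<'E'
from h import *
save("top","t1.png",(180,110,320,200),2.5)
save("side","s1.png",(210,105,220,165),3.6)
E
```

```text
(no output)
```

View pics/t1.png

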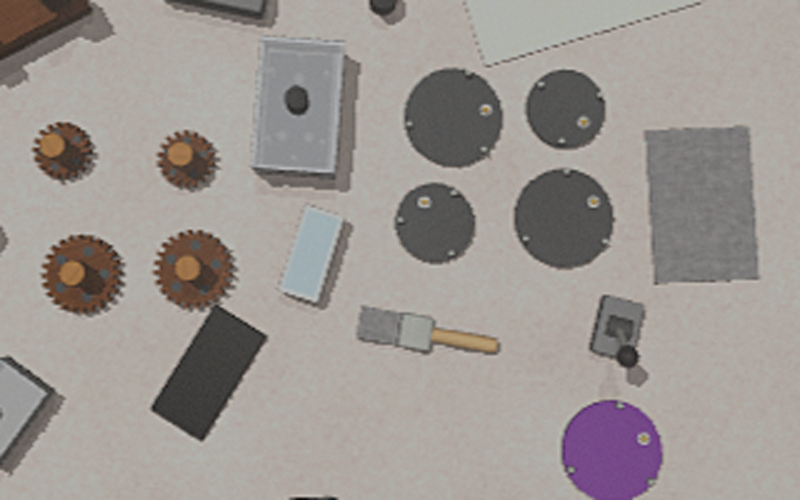

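View pics/s1.png

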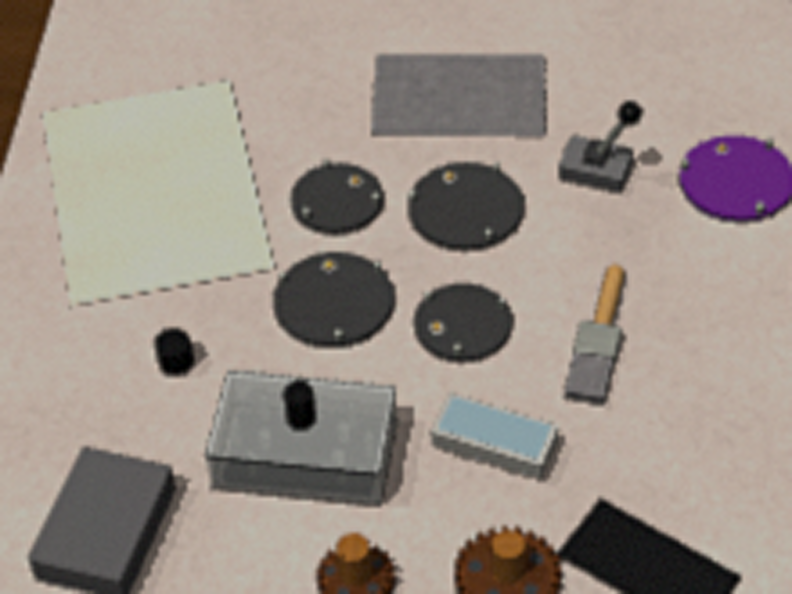

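Top crop: the larger cover has its knob at (298,100); the smaller look-alike is at the lower left edge, so I leave it. Grey nests are at (453,118) L, (566,109) S, (435,223) S and (564,219) L. The purple nest at (612,450) is the look-alike. Wheel stubs are at (71,273) L, (187,268) L, (52,146) S and (179,154) S, so all four wheels are present. The mirror is at (313,255), the felt at (702,204), and the lever ball at (627,356) on a block at (618,326).

```bash
cat > m.py <<'E'
from h import *
def masks(im):
    h=cv2.cvtColor(im,cv2.COLOR_RGB2HSV); g=cv2.cvtColor(im,cv2.COLOR_RGB2GRAY)
    return dict(dark=(g<90)&(h[...,1]<60),stub=(h[...,0]<20)&(h[...,1]>110)&(g>105),black=(g<48))
def blob(m,u,v,r=3):
    n,l,st,c=cv2.connectedComponentsWithStats(m.astype(np.uint8))
    w=l[int(v)-r:int(v)+r+1,int(u)-r:int(u)+r+1]; w=w[w>0]
    if not len(w): return None
    k=np.bincount(w).argmax(); 
    cnt=max(cv2.findContours((l==k).astype(np.uint8),0,1)[0],key=cv2.contourArea)
    return c[k],st[k],(cv2.fitEllipse(cnt) if len(cnt)>5 else None),(l==k)
tc=lambda x,y:((x+.5)/2.5-.5+180,(y+.5)/2.5-.5+110)
sc=lambda x,y:((x+.5)/3.6-.5+210,(y+.5)/3.6-.5+105)
E
python3 - <<'E'
from m import *
np.set_printoptions(precision=1,suppress=True)
t=snapshot("top");s=snapshot("side");mt=masks(t["image"]);ms=masks(s["image"])
for n,a,b in[("L1",(453,118),(334,298)),("S1",(566,109),(338,198)),("S2",(435,223),(464,322)),("L2",(564,219),(466,205))]:
    A=blob(mt["dark"],*tc(*a));B=blob(ms["dark"],*sc(*b))
    print(n,at(t,*A[2][0],10),np.array(A[2][1])*(1333/K(t)),at(s,*B[2][0],10))
for n,a,b in[("pinL1",(486,110),(329,265)),("pinS1",(584,122),(356,181)),("pinS2",(424,202),(436,327)),("pinL2",(594,202),(449,177)),("knob",(297,100),(299,404)),("ball",(627,356),(629,112))]:
    z={"k":76,"b":92,"p":14}[n[0]]
    if z==14: print(n,at(t,*tc(*a),z),at(s,*sc(*b),z)); continue
    A=blob(mt["black"],*tc(*a));B=blob(ms["black"],*sc(*b))
    for q,w in((tc(*a),sc(*b)),(A[0],B[0])): print(n,at(t,*q,z),at(s,*w,z))
f=444/500*0+500/400
for n,a,b in[("wL1",(71,273),(439*.8,372*.8)),("wL2",(187,268),(439*.8,322*.8)),("wS1",(52,146),(376*.8,377*.8)),("wS2",(179,154),(386*.8,324*.8))]:
    A=blob(mt["stub"],*tc(*a));B=blob(ms["stub"],*b)
    print(n,tc(*a),A and (A[0],A[1][4],at(t,*A[0],60)),at(t,*tc(*a),60),B and (B[1][4],at(s,*B[0],60)),at(s,*b,60))
m=[at(t,*tc(*p),34) for p in[(309,207),(343,216),(318,303),(281,292)]]
print("mirror",np.mean(m,0),m, [at(s,*sc(*p),34) for p in[(452,396),(558,428),(545,468),(432,433)]])
m=[at(t,*tc(*p),4) for p in[(645,130),(748,126),(758,278),(656,283)]]
print("felt",np.mean(m,0),m,[at(s,*sc(*p),4) for p in[(375,54),(546,54),(546,135),(371,135)]])
m=[at(t,*tc(*p),54) for p in[(259,37),(346,41),(335,175),(251,167)]]
print("cover",np.mean(m,0),m,[at(s,*sc(*p),54) for p in[(228,372),(394,388),(378,472),(208,457)]])
m=[at(t,*tc(*p),25) for p in[(605,296),(644,303),(632,358),(592,350)]]
print("block",np.mean(m,0),m,[at(s,*sc(*p),25) for p in[(570,138),(634,153),(622,182),(560,165)]])
E
```

```text
L1 [ 622.3 -133.8] [111.6 114.1] [ 621.8 -126. ]
S1 [ 634.  -272.7] [89.  90.9] [ 633.3 -265. ]
S2 [ 491.3 -111.2] [88.  91.1] [ 491.1 -103.3]
L2 [ 498.4 -268.6] [113.4 114.5] [ 497.7 -261.8]
pinL1 [ 631.5 -173.7] [ 631.2 -168.3]
pinS1 [ 617.4 -294.7] [ 615.6 -288.2]
pinS2 [517.  -97.1] [517.  -92.7]
pinL2 [ 518.3 -305.9] [ 518.2 -299.5]Traceback (most recent call last):
  File "<stdin>", line 11, in <module>
TypeError: 'NoneType' object is not subscriptable
```

Run:
```python
from m import *
np.set_printoptions(precision=1,suppress=True)
t=snapshot("top");s=snapshot("side");mt=masks(t["image"]);ms=masks(s["image"])
for n,a,b in[("knob",(297,100),(299,404)),("ball",(627,356),(629,112))]:
    z={"k":76,"b":92}[n[0]]
    print(n,at(t,*tc(*a),z),at(s,*sc(*b),z))
for n,a,b in[("wL1",(71,273),(439*.8,372*.8)),("wL2",(187,268),(439*.8,322*.8)),("wS1",(52,146),(376*.8,377*.8)),("wS2",(179,154),(386*.8,324*.8))]:
    A=blob(mt["stub"],*tc(*a));B=blob(ms["stub"],*b)
    print(n,A and (A[1][2:],at(t,*A[0],60)),at(t,*tc(*a),60),B and (B[1][2:],at(s,*B[0],60)),at(s,*b,60))
for n,a,b,z in[("mirror",[(309,207),(343,216),(318,303),(281,292)],[(452,396),(558,428),(545,468),(432,433)],34),
 ("felt",[(645,130),(748,126),(758,278),(656,283)],[(375,54),(546,54),(546,135),(371,135)],4),
 ("cover",[(259,37),(346,41),(335,175),(251,167)],[(228,372),(394,388),(378,472),(208,457)],54),
 ("block",[(605,296),(644,303),(632,358),(592,350)],[(570,138),(634,153),(622,182),(560,165)],25)]:
    for S,c,p in((t,tc,a),(s,sc,b)):
        m=np.array([at(S,*c(*q),z) for q in p]); print(n,m.mean(0),m.ravel())
# gripper vs side camera
from itertools import product
move_gripper(0); tiles=[]
st=get_state(); print(st["tcp_rot"],st["clock"])
for x,y in[(500,-330),(700,-330),(700,-60),(480,-60)]:
    movep([x,y,160],down(np.pi/2)); S=snapshot("side"); p=get_state()["position"]; u,v=proj(S,p)
    c=S["image"][int(v)-25:int(v)+15,int(u)-25:int(u)+25,::-1]; c=cv2.resize(c,None,fx=8,fy=8,interpolation=cv2.INTER_CUBIC)
    q=(np.array([u-int(u)+25,v-int(v)+25])+.5)*8
    cv2.drawMarker(c,tuple(int(k) for k in q),(0,0,255),0,20,1); tiles.append(c); print(p)
cv2.imwrite("pics/cal.png",cv2.resize(np.vstack([np.hstack(tiles[:2]),np.hstack(tiles[2:])]),(750,600)))
print(get_state()["clock"])
```

```text
knob [631.   57.3] [630.2  58.1]
ball [ 334.6 -323.6] [ 334.3 -325.7]
wL1 (array([ 9,  9, 66], dtype=int32), array([427.1, 320.9])) [426.7 321.1] (array([ 7,  6, 13], dtype=int32), array([428.3, 326. ])) [424.5 335.5]
wL2 (array([ 9, 10, 68], dtype=int32), array([433.9, 185.8])) [433.3 185.3] (array([5, 2, 6], dtype=int32), array([428.2, 183.9])) [431.2 195. ]
wS1 (array([ 9, 10, 66], dtype=int32), array([578.6, 348.3])) [576.7 347.2] (array([5, 3, 6], dtype=int32), array([570.9, 355.9])) [571.8 357.9]
wS2 (array([10,  9, 70], dtype=int32), array([568.7, 196.2])) [568.2 197. ] (array([2, 4, 5], dtype=int32), array([570.9, 204.3])) [562.9 209. ]
mirror [451.3  38.2] [508.3  43.2 497.7   2.2 393.1  31.5 406.   75.9]
mirror [450.3  46.6] [494.2   8.  393.4  39.8 403.8  86.2 509.8  52.5]
felt [ 517.8 -442. ] [ 609.5 -372.9  615.5 -501.7  426.5 -509.7  419.7 -383.5]
felt [ 516.3 -438.3] [ 615.5 -498.1  423.3 -508.3  418.6 -378.4  607.8 -368.1]
cover [629.4  57.1] [711.2 104.4 707.2  -0.1 545.1  12.1 554.  112.1]
cover [628.9  61.3] [705.2   7.3 547.5  17.3 553.6 114.1 709.3 106.6]
block [ 366.4 -330.9] [ 403.3 -315.3  395.1 -362.5  329.  -347.   338.3 -298.8]
block [ 364.2 -323. ] [ 392.8 -353.6  324.9 -334.7  337.1 -291.3  402.2 -312.6]
[ 3.1  0.6 -0. ] 1.7
[ 499.9 -330.6  160.2]
[ 698.5 -330.5  159.8]
[700.2 -61.8 160.3]
[482.  -60.7 160.9]
6.5167
```

View pics/cal.png

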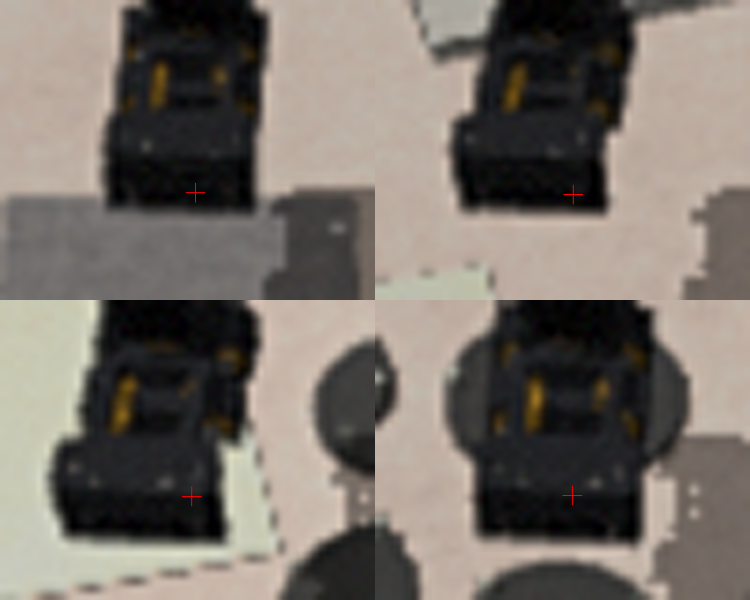

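The calibration tiles only show that the fingertips are near the projected TCP, which is too coarse to use. I'll use the jaws' self-centring for local calibration instead. The two cameras agree on the knob at (630,58), so I start with the cover.

```bash
cat >> h.py <<'E'
def P(tag=""):
    s=get_state(); print(tag,"t%.1f"%s["clock"],np.round(s["position"],1),"gap%.1f"%s["finger_gap"],"F",np.round(s["force"],1)); return s
E
python3 - <<'E'
from h import *
ya=np.pi/2-0.06
x,y=630.5,58
move_gripper(88)
movep([x,y,130],down(ya)); dwell(.3); P("above")
print("hit",move_straight([x,y,64],120,force_limit=8)); P("down")
move_gripper(0); s=P("closed"); dwell(.3); P()
E
```

```text
above t8.9 [630.1  57.  130.7] gap87.9 F [0.2 0.2 0.7]
hit False
down t9.6 [630.9  58.   64.3] gap88.0 F [ 0.   0.  -0.8]
closed t10.6 [630.5  58.1  64. ] gap26.8 F [0.2 0.5 0.5]
 t10.9 [630.5  58.1  64. ] gap27.2 F [-0.8  0.5  1. ]
```

Run:
```python
from h import *
ya=np.pi/2-0.06; yb=np.pi/2+.055
move_straight([630.5,58,130],100); P("up")
fx,fy=517,-440
movep([fx,fy,130],down(yb)); dwell(.2); P("over")
print(move_straight([fx,fy,66],60,force_limit=5)); P("dn")
save("side","c1.png",(260,80,220,165),3.6)
```

```text
up t11.7 [630.   58.  129.5] gap26.9 F [-0.1 -0.5 -1.5]
over t13.7 [ 517.7 -439.1  130.1] gap27.2 F [-0.  -0.5 -2.4]
True
dn t14.7 [ 516.6 -439.4   66.3] gap27.6 F [1.3 0.9 5. ]
```

View pics/c1.png

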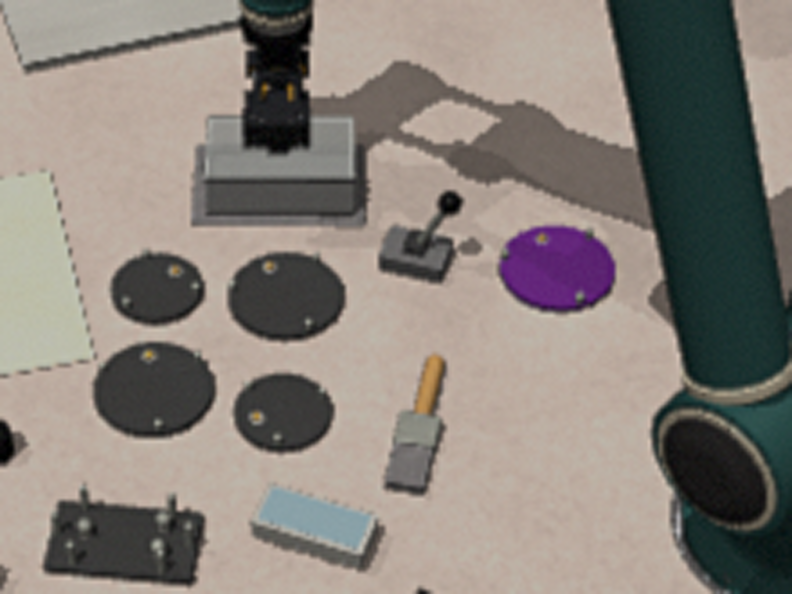

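The cover sits inside the felt mat's outline and the mount is now bare. I release the cover and measure the mount and the mirror.

Run:
```python
from h import *
move_gripper(60); p=get_state()["position"]; move_straight([p[0],p[1],135],150)
movep([480,-300,250],down(np.pi/2)); P()
save("top","t2.png",(265,110,100,125),4.8)
save("side","s2.png",(260,200,110,75),7)
```

```text
t16.8 [ 479.7 -300.1  248.6] gap59.9 F [ 0.4 -0.  -0.7]
```

View pics/t2.png

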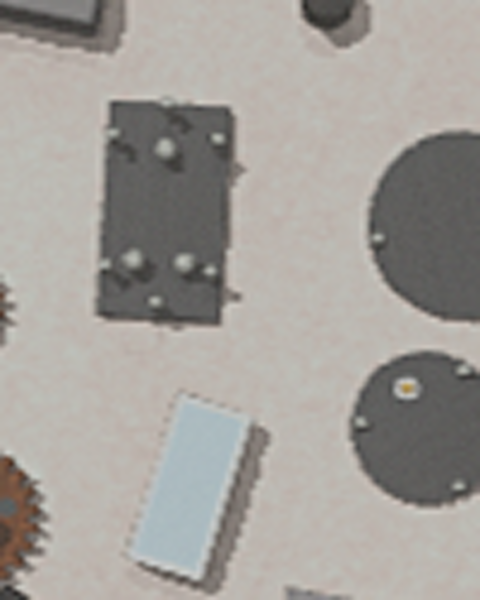

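View pics/s2.png

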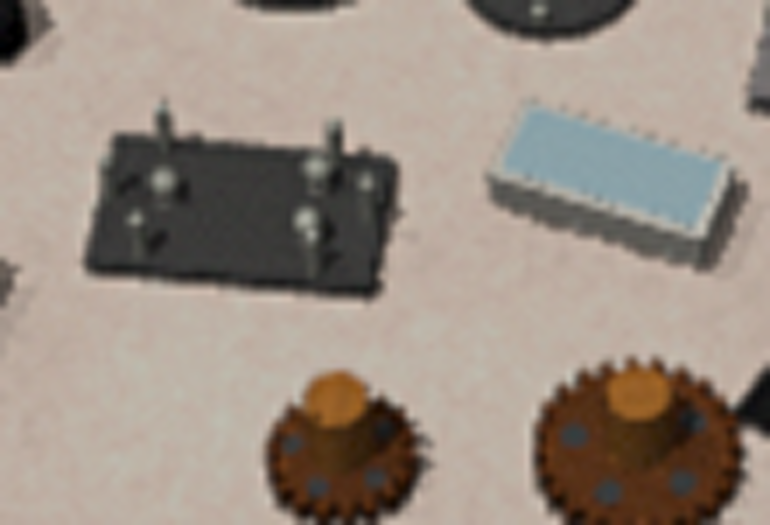

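Run:
```python
from m import *
np.set_printoptions(precision=1,suppress=True)
t=snapshot("top");s=snapshot("side")
tc=lambda x,y:((x+.5)/4.8-.5+265,(y+.5)/4.8-.5+110)
sc=lambda x,y:((x+.5)/7-.5+260,(y+.5)/7-.5+200)
for S in(t,s):
    T=S["camera_from_world"];print("cam",-T[:3,:3].T@T[:3,3])
def go(n,S,c,p,z):
    m=np.array([at(S,*c(*q),z) for q in p]); r=cv2.minAreaRect(m.astype(np.float32)); print(n,m.mean(0),m.ravel(),"rect",r)
go("posts t",t,tc,[(112,133),(218,139),(105,265),(210,270)],44)
go("ends t",t,tc,[(167,102),(155,301)],44)
go("balls t",t,tc,[(166,146),(133,257),(185,261)],31)
go("base t",t,tc,[(110,101),(234,108),(221,324),(97,314)],12)
go("mirror t",t,tc,[(180,394),(251,412),(201,576),(130,556)],34)
go("posts s",s,sc,[(163,104),(334,125),(136,217),(312,232)],44)
go("ends s",s,sc,[(105,162),(368,180)],44)
go("balls s",s,sc,[(164,180),(318,166),(307,219)],31)
go("base s",s,sc,[(115,133),(398,157),(376,297),(88,270)],12)
go("mirror s",s,sc,[(530,102),(737,166),(703,233),(490,174)],34)
for q,w in(((336,400),"wS2"),((640,393),"wL2")):print(w,at(s,*sc(*q),60))
# cover knob check: at TCP release ~ (516.6,-439.4)
mt=masks(t["image"]); u,v=proj(t,[516.6,-439.4,80]);print(u,v)
g=cv2.cvtColor(t["image"],cv2.COLOR_RGB2GRAY); w=g[int(v)-10:int(v)+11,int(u)-10:int(u)+11]<55
yy,xx=np.nonzero(w);print(len(xx),at(t,xx.mean()+int(u)-10,yy.mean()+int(v)-10,80))
```

```text
cam [ 397.5    8.2 1368.4]
cam [ 405.8 1090.2 1424.6]
posts t [631.   59.3] [674.4  90.7 671.1  24.  590.7  94.2 588.   28.4] rect ((631.154052734375, 59.06910705566406), (66.76629638671875, 83.82522583007812), 87.6333236694336)
ends t [631.3  59.5] [694.5  56.3 568.2  62.7] rect ((631.3216552734375, 59.4786262512207), (126.4487075805664, 0.0), 177.1107177734375)
balls t [620.8  59.7] [669.   57.1 597.8  77.4 595.5  44.5] rect ((632.7747802734375, 58.370704650878906), (32.970218658447266, 72.49681854248047), 85.96452331542969)
base t [630.4  57.8] [702.   94.2 698.1  14.2 557.8  21.6 563.7 101. ] rect ((630.024169921875, 57.90846252441406), (80.0916519165039, 140.48675537109375), 86.97400665283203)
mirror t [454.1  39.7] [510.8  46.8 499.7   2.2 396.9  32.8 409.1  77.2] rect ((454.4245300292969, 39.682125091552734), (46.01997375488281, 108.1977767944336), 73.42623901367188)
posts s [630.1  62. ] [670.   25.2 586.3  33.1 673.9  93.  590.2  96.8] rect ((630.0073852539062, 61.556636810302734), (67.94611358642578, 84.0218276977539), 86.68484497070312)
ends s [630.   63.3] [693.1  61.7 566.9  64.9] rect ((629.962158203125, 63.308753967285156), (126.2396469116211, 0.0), 178.5216827392578)
balls s [618.1  63.1] [666.   61.1 593.1  48.3 595.1  80. ] rect ((626.5313720703125, 55.51264953613281), (31.083606719970703, 73.36152648925781), 75.03527069091797)
base s [628.4  64.6] [697.3  19.8 557.3  26.4 560.3 109.7 698.8 102.4] rect ((628.7880859375, 64.79139709472656), (83.4046859741211, 141.08399963378906), 87.327880859375)
mirror s [451.1  43.6] [494.    5.8 392.7  38.8 407.4  79.2 510.2  50.5] rect ((451.4298095703125, 44.64232635498047), (47.467987060546875, 108.07564544677734), 71.98960876464844)
wS2 [567.6 200. ]
wL2 [432.2 188. ]
468.03307518548854 189.40671808475673
77 [ 499.8 -429.4]
```

The top camera reproduces the known sizes: posts 66.8 x 83.8 mm and base 80 x 140 mm. The side view sits about 3 mm further in y. I'll squeeze the mirror once to centre it, then re-image it to get the camera bias.

```bash
cat >> m.py <<'E'
def mirror(S):
    h=cv2.cvtColor(S["image"],cv2.COLOR_RGB2HSV); m=((h[...,0]>90)&(h[...,0]<110)&(h[...,1]>25)&(h[...,2]>110)).astype(np.uint8)
    n,l,st,c=cv2.connectedComponentsWithStats(m)
    k=1+max(range(n-1),key=lambda i:st[i+1][4]*(240<c[i+1][0]<420)); ys,xs=np.nonzero(l==k)
    w=np.array([at(S,x,y,34) for x,y in zip(xs,ys)]); return w.mean(0),cv2.minAreaRect(w.astype(np.float32))
E
python3 - <<'E'
from m import *
for n in("top","side"): print(n,mirror(snapshot(n)))
ya=np.radians(73.4); x,y=453.2,41.3
move_gripper(88); movep([x,y,70],down(ya)); dwell(.2)
print(move_straight([x,y,7],80,force_limit=8)); P("dn")
move_gripper(0); P("closed"); dwell(.3); P()
move_gripper(88); move_straight([x,y,80],200); movep([480,-300,200],down(ya))
for n in("top","side"): print(n,mirror(snapshot(n)))
P()
E
```

```text
top (array([452.25922803,  41.32827181]), ((453.3209533691406, 40.9506950378418), (35.21064376831055, 93.9904556274414), 71.96684265136719))
side (array([452.33253468,  42.26690005]), ((452.7240905761719, 41.85099411010742), (38.65606689453125, 96.6014175415039), 72.113525390625))
False
dn t20.3 [453.6  41.3   7.3] gap88.3 F [-0.1  0.5  1. ]
closed t20.9 [453.3  41.3   7.1] gap49.7 F [-0.8 -0.1  1.1]
 t21.2 [453.3  41.3   7.1] gap49.8 F [-0.7  0.3  1.8]
top (array([451.67978088,  40.48288583]), ((453.6151123046875, 40.669925689697266), (35.76528549194336, 95.06214141845703), 72.75071716308594))
side (array([452.58211106,  42.24559758]), ((452.9252624511719, 42.04430389404297), (38.54319763183594, 96.43449401855469), 72.59043884277344))
 t23.9 [ 479.9 -298.4  199. ] gap87.7 F [-0.2  0.5  0.7]
```

Run:
```python
from m import *
ya=np.radians(72.7); x,y=453.2,41.3
movep([x,y,60],down(ya)); dwell(.2)
print(move_straight([x,y,7],100,force_limit=8)); move_gripper(0); P("closed")
move_straight([x,y,75],100); P("up")
yb=np.radians(87.2); mx,my=630.6,60.3
movep([mx,my,75],down(yb)); dwell(.3); P("over")
print(move_straight([mx,my,29],40,force_limit=5)); P("dn")
save("side","p1.png",(240,190,110,80),7)
```

```text
False
closed t26.8 [453.3  41.3   7.2] gap49.7 F [-0.4  0.4  2. ]
up t27.7 [452.5  41.3  74.4] gap49.9 F [ 0.  -0.7 -2.6]
over t28.7 [629.6  60.2  75.2] gap49.7 F [ 0.8 -0.4 -3.1]
True
dn t29.7 [630.1  60.3  31. ] gap49.5 F [-0.5  0.4  4. ]
```

View pics/p1.png

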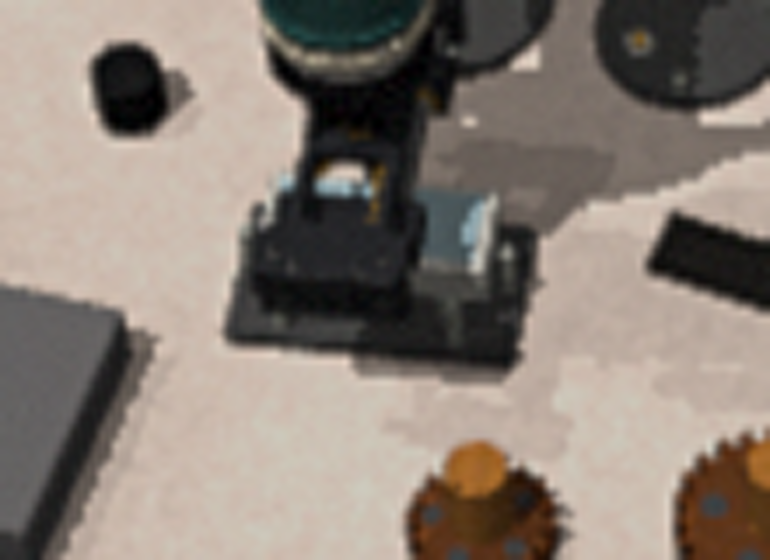

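The cell met the balls at TCP 31.0, exactly the expected height. I release it and start on the wheels.

```bash
cat >> m.py <<'E'
NEST=dict(S2=(491.2,-109.2),L1=(622,-131.8),S1=(633.7,-270.5),L2=(498.2,-266.3))
def stubs(S):
    m=masks(S["image"])["stub"].astype(np.uint8); n,l,st,c=cv2.connectedComponentsWithStats(m)
    return [(at(S,*c[i],60),st[i][4]) for i in range(1,n) if 35<st[i][4]<110]
def find(guess,S=None):
    S=S or snapshot("top"); L=[p for p,a in stubs(S)]; p=min(L,key=lambda p:np.hypot(*(p-guess)))
    print("stub",np.round(p,1)); return p+np.array([-.3,1.3])
def carry(guess,nest):
    x,y=p=find(np.array(guess))
    if np.hypot(*(p-guess))>60: raise SystemExit("lost")
    move_gripper(88)
    for yw in(np.pi/2,0):
        if yw: movep([x,y,100],down(yw)); dwell(.2); print(move_straight([x,y,24],150,force_limit=8))
        else: move_straight([x,y,24],ori=down(yw))
        move_gripper(0 if not yw else 22); g=P("closed")["finger_gap"]
        if yw: move_gripper(60)
    if g<25: raise SystemExit("no grip")
    move_straight([x,y,112],150); P("up")
    nx,ny=NEST[nest]; movep([nx,ny,112],down(0)); dwell(.2); g=P("over")["finger_gap"]
    if g<25: raise SystemExit("dropped")
    print(move_straight([nx,ny,45],150,force_limit=6)); print(move_straight([nx,ny,31],40,force_limit=6)); P("dn")
def release(h=115):
    move_gripper(60); p=get_state()["position"]; move_straight([p[0],p[1],h],200)
E
python3 - <<'E'
from m import *
release(110); P()
movep([480,-300,200],down(0))
for n in("top","side"): print(n,mirror(snapshot(n)))
print(stubs(snapshot("top")))
carry((568.5,197.5),"S1")
save("top","w1.png",(340,120,120,100),6); save("side","w1s.png",(270,130,100,75),6)
E
```

```text
t30.7 [627.7  60.1 109.8] gap60.2 F [-0.6  0.2 -0.1]
top (array([643.99939945,  42.64080429]), ((639.4129638671875, 45.19422912597656), (64.49250793457031, 12.1624755859375), 0.49440374970436096))
side (array([639.05017518,  39.42236776]), ((639.1806640625, 39.341514587402344), (38.37355041503906, 97.6443099975586), 87.83287048339844))
[(array([771.19449641, 443.73120398]), np.int32(92)), (array([711.15559625, 554.21258854]), np.int32(86)), (array([578.18759152, 347.85198297]), np.int32(72)), (array([568.6719352 , 195.87206192]), np.int32(73)), (array([433.57212717, 185.36274438]), np.int32(79)), (array([427.10516571, 320.80120218]), np.int32(74))]
stub [568.7 195.9]
False
closed t36.6 [568.3 197.2  24. ] gap29.2 F [0.  0.7 0.7]
closed t39.5 [568.3 197.2  24. ] gap29.2 F [ 0.2 -0.5  0.9]
up t40.2 [567.6 197.  111.2] gap29.7 F [-1.  -0.4 -2. ]
over t42.2 [ 634.1 -269.3  112.1] gap29.2 F [-0.1 -0.6 -1.6]
False
True
dn t43.1 [ 635.1 -271.1   33.5] gap29.1 F [ 0.1 -0.1  3.9]
```

Contact at TCP 33.5 matches the expected 34, so the wheel is seated. I release it and do the next one, then look.

Run:
```python
from m import *
release(); 
carry((433.6,187),"L2"); release(); movep([430,-60,250],down(0)); P()
save("top","w2.png",(265,110,190,125),4.2)
```

```text
stub [434.1 185.5]
False
closed t48.6 [433.7 186.8  24. ] gap29.1 F [-0.4 -0.7  0.3]
closed t51.5 [433.5 186.8  24. ] gap29.3 F [-0.2  0.6  0.9]
up t52.3 [433.  186.5 111.1] gap29.4 F [ 0.1 -0.3 -3.3]
over t54.1 [ 498.6 -265.3  112.1] gap29.0 F [ 0.4  0.3 -3. ]
False
True
dn t55.1 [ 499.5 -267.1   33.4] gap29.1 F [ 1.  -0.4  3.6]
 t57.3 [429.8 -60.4 248.8] gap60.0 F [-0.9 -0.4  0.6]
```

View pics/w2.png

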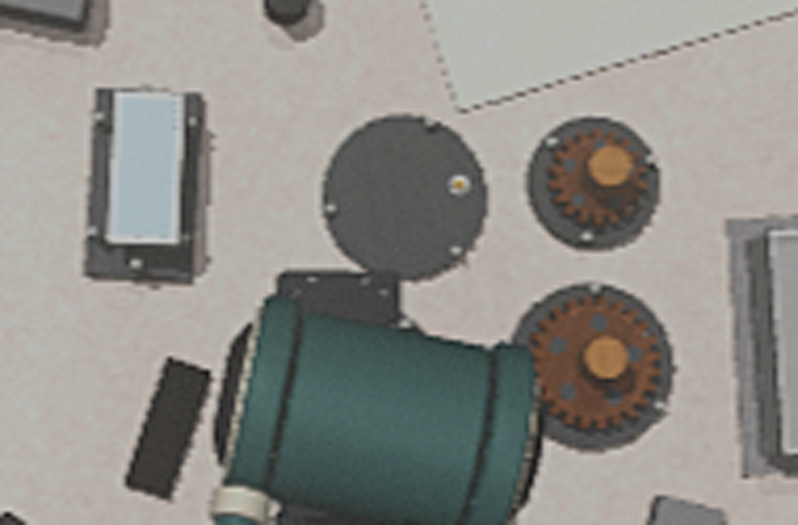

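Both wheels are seated centrally in their nests. The mirror seems to sit slightly towards +x, so I'm computing its position.

Run:
```python
from m import *
np.set_printoptions(precision=1,suppress=True)
t=snapshot("top");tc=lambda x,y:((x+.5)/4.2-.5+265,(y+.5)/4.2-.5+110)
m=np.array([at(t,*tc(*q),58) for q in[(114,91),(186,94),(181,244),(106,241)]]);print(m.mean(0),m.ravel())
carry((578.2,349),"S2"); release(); movep([480,-330,250],down(0))
save("side","w3.png",(240,140,160,110),5)
```

```text
[635.1  54.8] [689.8  78.6 688.1  27.3 580.4  30.1 582.1  83.1]
stub [578.2 348.2]
False
closed t61.5 [577.8 349.5  23.9] gap29.1 F [-0.3 -0.2 -0.3]
closed t64.4 [577.8 349.5  24. ] gap29.0 F [-0.8 -0.3  1.1]
up t65.1 [577.2 349.2 111.2] gap29.1 F [ 0.3  0.4 -3. ]
over t67.0 [ 491.7 -108.5  112. ] gap29.2 F [ 0.9 -0.1 -2.7]
False
True
dn t68.0 [ 492.7 -109.6   33.5] gap29.3 F [-0.   0.1  3.4]
```

View pics/w3.png

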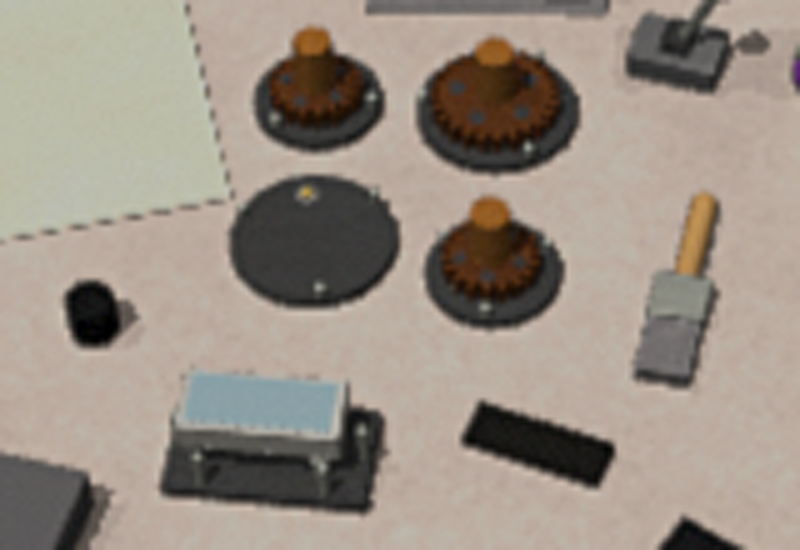

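Run:
```python
from m import *
np.set_printoptions(precision=1,suppress=True)
t=save("top","mt.png",(275,125,50,60),10);s=save("side","ms.png",(265,205,60,45),13)
a=cv2.imread("pics/mt.png");b=cv2.imread("pics/ms.png");
o=np.zeros((600,500+780,3),np.uint8);o[:600,:500]=a;o[:585,500:]=b;cv2.imwrite("pics/mm.png",cv2.resize(o,(800,375),interpolation=cv2.INTER_AREA))
tc=lambda x,y:((x+.5)/4.2-.5+265,(y+.5)/4.2-.5+110);sc=lambda x,y:((x+.5)/5-.5+240,(y+.5)/5-.5+140)
A=[(114,91),(186,94),(181,244),(106,241)];B=[(175,432),(188,372),(348,382),(342,443)]
for p,q in zip(A,B):
    o1,d1=ray(t,*tc(*p));o2,d2=ray(s,*sc(*q)); k=np.linalg.lstsq(np.c_[d1,-d2],o2-o1,rcond=None)[0]
    P1=o1+k[0]*d1;P2=o2+k[1]*d2; print((P1+P2)/2,np.linalg.norm(P1-P2))
print(np.mean([at(s,*sc(*q),58) for q in B],0))
```

```text
[690.8  79.1  49.4] 1.778988039584168
[689.4  27.5  48.1] 1.7281247285724013
[580.7  30.2  48.8] 1.779443027556462
[580.6  83.5  52.3] 4.541483745537011
[632.7  61.6]
```

View pics/mm.png

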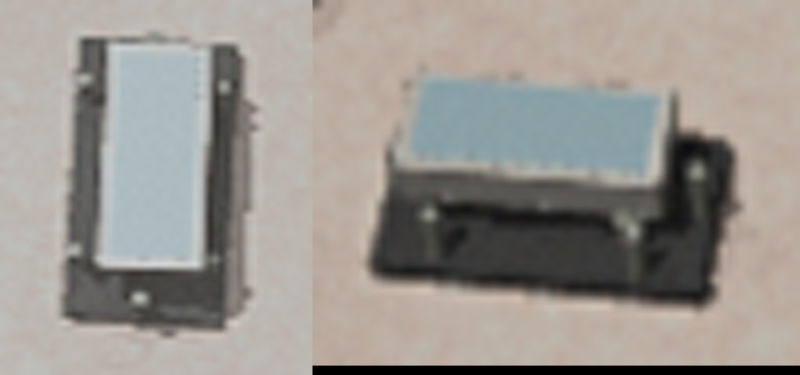

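The cell is level: its front edge is parallel to the base edge (slope 0.084 vs 0.079). It lies inside all the posts at about +3 mm in x and -2 mm in y, so it is well within tolerance and stably on the balls. Now the last wheel.

Run:
```python
from m import *
carry((427,322),"L1"); release(); movep([480,-400,300],down(0)); P()
save("top","f1.png",(265,110,190,125),4.2); save("side","f1s.png",(240,110,160,120),5)
```

```text
stub [426.9 320.9]
False
closed t75.1 [426.6 322.1  24. ] gap29.0 F [-1.   0.3  0.8]
closed t78.0 [426.5 322.2  24. ] gap29.5 F [-0.7 -0.6  1.5]
up t78.8 [425.9 321.7 111.1] gap29.4 F [-0.1 -0.  -2.6]
over t80.8 [ 622.1 -130.7  112.1] gap29.0 F [ 0.6 -0.1 -2.4]
False
True
dn t81.7 [ 623.5 -132.3   33.6] gap29.2 F [ 0.1 -0.9  2.6]
 t84.2 [ 480.2 -398.9  298.4] gap59.9 F [-0.8  0.2  0.2]
```

View pics/f1s.png

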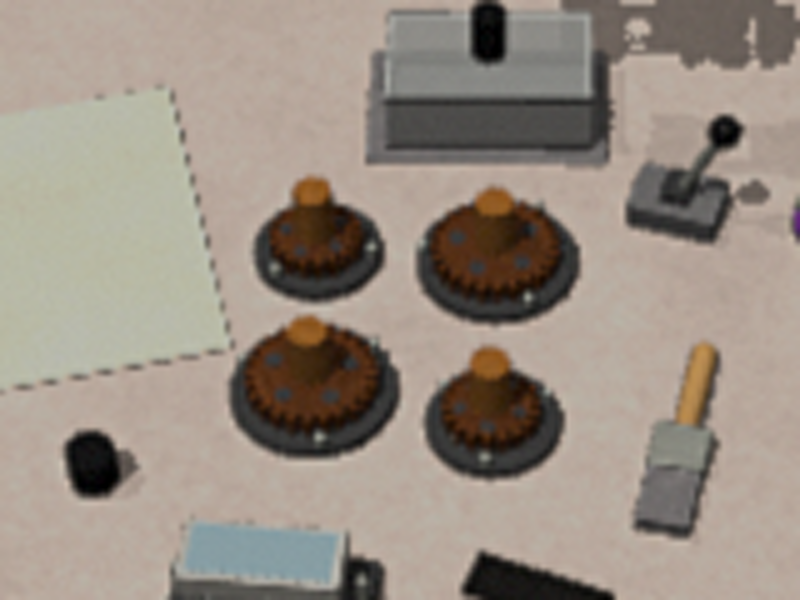

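View pics/f1.png

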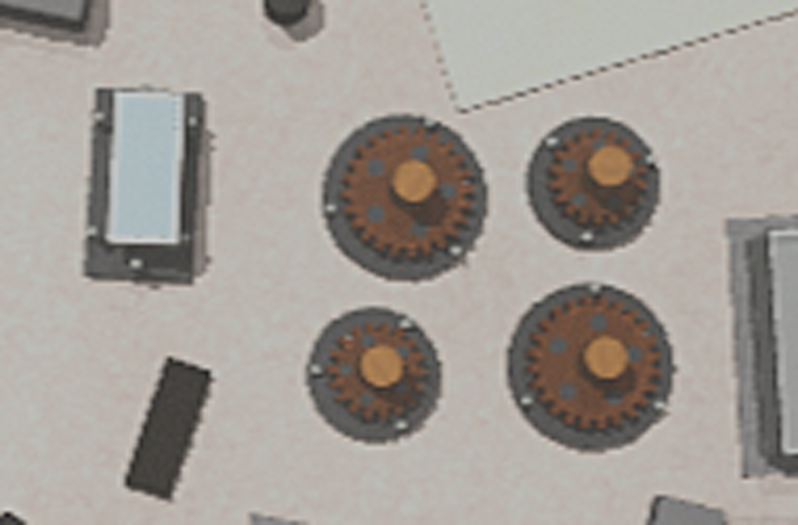

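Run:
```python
from m import *
t=save("top","z.png",(330,175,45,45),12)
for p,n in stubs(t): print(p+[-.3,1.3])
print(np.array(proj(t,[517,-97,12]))); print(NEST)
```

```text
[771.48394304 443.69002211]
[710.68941947 555.72171148]
[ 638.33944402 -273.0080442 ]
[ 626.54140842 -133.25834644]
[ 501.4047999  -268.84664295]
[ 494.5710815  -110.18271645]
[349.22691278 190.56548949]
{'S2': (491.2, -109.2), 'L1': (622, -131.8), 'S1': (633.7, -270.5), 'L2': (498.2, -266.3)}
```

View pics/z.png

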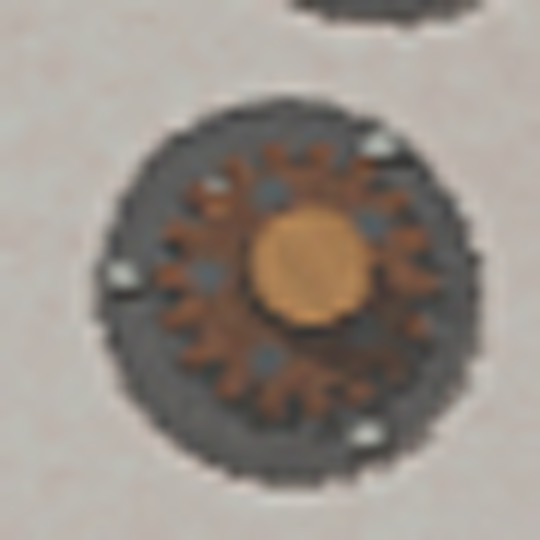

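A brown tooth covers the pin in nest S2; only its collar shows. All wheels are within about 3 mm of centre, allowing for the stub tops now being at z=70. Now the lever.

Run:
```python
from m import *
d=np.array([np.cos(-.245),np.sin(-.245)]);b=np.array([333,-322.5]);yw=np.pi/2-.245
a=b-60*d; e=b+76*d-16*d
move_gripper(0)
movep([*a,150],down(yw)); dwell(.2); P("a")
print(move_straight([*a,74],100,force_limit=8)); P("low")
print(move_straight([*e,74],60,force_limit=6)); P("push")
save("side","l1.png",(350,110,80,60),9)
```

```text
a t86.9 [ 275.4 -308.5  150.6] gap0.2 F [ 0.1  0.4 -0.1]
False
low t87.8 [ 275.1 -308.3   74.4] gap0.3 F [-0.9  0.3  0.8]
True
push t89.4 [ 378.1 -333.5   73.3] gap0.6 F [-3.5 -0.8  4.5]
```

View pics/l1.png

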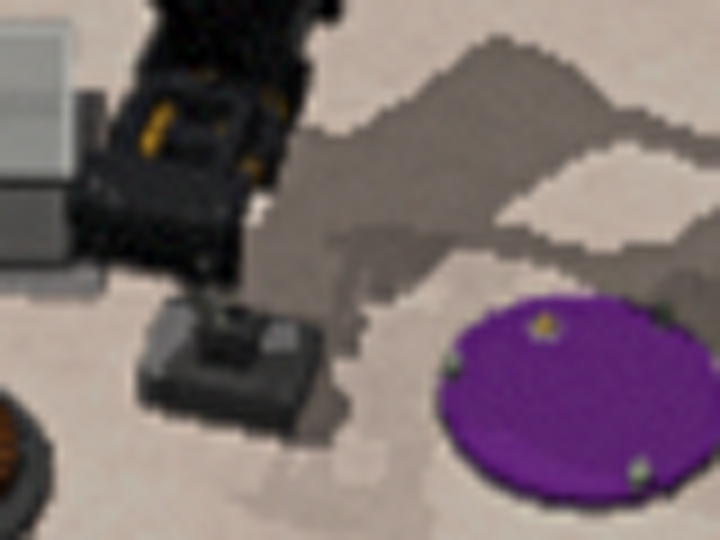

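Run:
```python
from m import *
d=np.array([np.cos(-.245),np.sin(-.245)]);p=np.array(get_state()["position"]);yw=np.pi/2-.245
move_straight([*(p[:2]-40*d),74],150); q=get_state()["position"]; move_straight([q[0],q[1],180],200)
movep([330,-560,250],down(yw)); P()
t=save("top","l2t.png",(400,190,60,60),8);s=save("side","l2.png",(350,110,80,60),8)
a=np.zeros((480,1120,3),np.uint8);a[:,:480]=cv2.imread("pics/l2t.png");a[:,480:]=cv2.imread("pics/l2.png")
cv2.imwrite("pics/l3.png",cv2.resize(a,(784,336),interpolation=cv2.INTER_AREA))
```

```text
t91.5 [ 329.8 -558.5  248.3] gap0.4 F [-0.3  0.1  0.1]
```

I've used all 16 pictures, so I measure the ball and re-check the rest in code.

Run:
```python
from m import *
np.set_printoptions(precision=1,suppress=True)
t=snapshot("top");s=snapshot("side")
for nm,S in(("top",t),("side",s)):
    g=cv2.cvtColor(S["image"],cv2.COLOR_RGB2GRAY); u,v=proj(S,[370,-332,80]); x0,y0=int(u)-22,int(v)-22
    for th in(35,45,55):
        n,l,st,c=cv2.connectedComponentsWithStats((g[y0:y0+44,x0:x0+44]<th).astype(np.uint8))
        for i in range(1,n):
            if st[i][4]>12: print(nm,th,st[i],at(S,c[i][0]+x0,c[i][1]+y0,92))
for p,n in stubs(t): print(p)
for S in(t,s):
    h=cv2.cvtColor(S["image"],cv2.COLOR_RGB2HSV); m=((h[...,0]>90)&(h[...,0]<110)&(h[...,1]>25)&(h[...,2]>110)).astype(np.uint8)
    n,l,st,c=cv2.connectedComponentsWithStats(m); k=1+st[1:,4].argmax(); print(st[k],at(S,*c[k],58))
```

```text
top 55 [23  8  8  8 30] [ 403.1 -339.9]
side 35 [12 17  5  5 23] [ 401.6 -336.8]
side 45 [11 16  6  6 26] [ 402.4 -338. ]
side 45 [20 32  7  5 13] [ 363.8 -257.8]
side 55 [ 0  9  9 17 42] [ 432.2 -344. ]
side 55 [11 16  7  7 32] [ 401.8 -338.4]
side 55 [20 30  8  7 26] [ 364.3 -261.7]
side 55 [14 35 20  9 53] [ 364.5 -228.5]
[772.1 442.4]
[711.2 554.7]
[ 638.6 -274.3]
[ 626.6 -134.3]
[ 501.6 -270.3]
[ 495.  -111.4]
[293 134  14  32 329] [636.2  55. ]
[277 215  30  11 264] [635.   57.6]
```

The ball moved about 69 mm of 76, so the lever is near 0.9 rad. The mirror reads about +5/-4 mm off the mount centre, which leaves thin margin on ball0. To be safe about the order, I'll put the lever back, re-centre the cell, then throw the lever again.

Run:
```python
from m import *
d=np.array([np.cos(-.245),np.sin(-.245)]);b=np.array([402.5,-339.]);yw=np.pi/2-.245
a=b+46*d; e=b-66*d+24.5*d
movep([*a,160],down(yw)); dwell(.2)
print(move_straight([*a,74],100,force_limit=8)); P("low")
print(move_straight([*e,74],60,force_limit=6)); P("push")
p=np.array(get_state()["position"]); move_straight([*(p[:2]+30*d),74],150); q=get_state()["position"]; move_straight([q[0],q[1],180],200)
yb=np.radians(87.2)
move_gripper(88); movep([633.5,60,110],down(yb)); dwell(.3); P()
print(move_straight([633.5,60,31],80,force_limit=8)); P("dn")
move_gripper(0); P("grip")
```

```text
False
low t93.9 [ 447.6 -350.6   74.7] gap0.4 F [0.5 0.1 0.1]
False
push t95.5 [ 362.3 -329.    74. ] gap0.5 F [ 0.6 -0.7  0.6]
 t99.9 [633.6  59.2 110.2] gap87.8 F [ 0.1 -0.1 -0.6]
False
dn t101.0 [634.2  60.   31.7] gap88.3 F [-0.3 -0.3 -0.5]
grip t101.7 [633.4  59.7  31.1] gap49.5 F [-0.8 -1.7  1.7]
```

Run:
```python
from m import *
move_straight([633.5,60,36],40); P("lift")
move_straight([629.3,60.3,36],30)
print(move_straight([629.3,60.3,29],15,force_limit=4)); P("dn")
move_gripper(62); dwell(.2); P("open")
move_straight([629.3,60.3,110],100); movep([480,-300,250],down(np.pi/2)); P()
for n in("top","side"):
    S=snapshot(n);h=cv2.cvtColor(S["image"],cv2.COLOR_RGB2HSV); m=((h[...,0]>90)&(h[...,0]<110)&(h[...,1]>25)&(h[...,2]>110)).astype(np.uint8)
    k_,l,st,c=cv2.connectedComponentsWithStats(m); k=1+st[1:,4].argmax(); print(st[k],at(S,*c[k],58))
    ys,xs=np.nonzero(l==k); w=np.array([at(S,x,y,58) for x,y in zip(xs,ys)],np.float32); print(cv2.minAreaRect(w))
    if n=="top": print(stubs(S))
```

```text
lift t102.0 [633.4  60.2  35.9] gap49.5 F [ 0.1 -0.4 -2.5]
True
dn t102.7 [629.6  60.3  31. ] gap49.8 F [0.1 0.  5.4]
open t103.2 [627.7  60.2  29.2] gap62.3 F [-0.2 -0.9  0.1]
 t105.7 [ 480.3 -299.1  249.3] gap61.9 F [-0.2  0.4 -0.4]
[296 155   8  12  31] [595.51084057  50.54249471]
((598.9371337890625, 48.67393112182617), (19.988845825195312, 33.54882049560547), 64.1554946899414)
[(array([771.31663631, 443.54955058]), np.int32(88)), (array([710.62023046, 554.82442761]), np.int32(80)), (array([ 638.63944402, -274.3080442 ]), np.int32(70)), (array([ 626.84140842, -134.55834644]), np.int32(74)), (array([ 494.8577782 , -111.66507445]), np.int32(75))]
[278 216  31  11 266] [631.00386298  60.9880625 ]
((631.0515747070312, 60.731109619140625), (37.6905403137207, 96.67181396484375), 86.85254669189453)
```

The mirror is re-centred: the side view gives (631,61) vs mount (630,62). Now I throw the lever again.

Run:
```python
from m import *
np.set_printoptions(precision=1,suppress=True)
d=np.array([np.cos(-.245),np.sin(-.245)]);yw=np.pi/2-.245;b=np.array([333,-322.5])
a=b-60*d; e=np.array([402.5,-339])+8*d-24.5*d
move_gripper(0); movep([*a,160],down(yw)); dwell(.2)
S=snapshot("side")
print(move_straight([*a,74],100,force_limit=8))
print(move_straight([*e,74],50,force_limit=12)); P("push")
p=np.array(get_state()["position"]); move_straight([*(p[:2]-45*d),74],150); q=get_state()["position"]; move_straight([q[0],q[1],180],200)
movep([330,-560,250],down(yw)); P()
t=snapshot("top");s=snapshot("side")
for nm,S,th in(("top",t,55),("side",s,45)):
    g=cv2.cvtColor(S["image"],cv2.COLOR_RGB2GRAY); u,v=proj(S,[370,-332,80]); x0,y0=int(u)-22,int(v)-22
    n,l,st,c=cv2.connectedComponentsWithStats((g[y0:y0+44,x0:x0+44]<th).astype(np.uint8))
    for i in range(1,n):
        if st[i][4]>12: print(nm,th,st[i],at(S,c[i][0]+x0,c[i][1]+y0,92))
    h=cv2.cvtColor(S["image"],cv2.COLOR_RGB2HSV); m=((h[...,0]>85)&(h[...,0]<115)&(h[...,1]>15)&(h[...,2]>110)).astype(np.uint8)
    k_,l,st,c=cv2.connectedComponentsWithStats(m); k=1+st[1:,4].argmax(); print(st[k],at(S,*c[k],58))
print(stubs(t))
```

```text
False
True
push t111.0 [ 378.2 -332.8   73.2] gap-0.1 F [-3.2 -0.9  5.7]
 t113.1 [ 329.8 -558.5  248.2] gap0.5 F [ 0.2 -0.1  0.6]
top 55 [23  8  8  8 33] [ 402.6 -340.1]
[291 135  15  33 425] [631.1  59.1]
side 45 [11 16  6  7 27] [ 402.1 -337.3]
[278 215  31  12 280] [631.4  61. ]
[(array([957.8, 934.3]), np.int32(48)), (array([771.3, 444.1]), np.int32(62)), (array([711.1, 555.2]), np.int32(59)), (array([ 638.6, -274.3]), np.int32(67)), (array([ 626.5, -134.1]), np.int32(66)), (array([ 501.6, -270.2]), np.int32(66)), (array([ 494.9, -111.2]), np.int32(67))]
```

The lever stopped at the same place under 12 N, so it is at its end stop. The mirror now reads exactly on the mount centre in the top view. I make one last check that the cover hasn't moved, then hand in.

Run:
```python
from m import *
s=snapshot("side"); old=cv2.imread("pics/f1s.png")
new=cv2.resize(s["image"][110:230,240:400,::-1],None,fx=5,fy=5,interpolation=cv2.INTER_CUBIC)
a,b=[cv2.cvtColor(i,cv2.COLOR_BGR2GRAY)[0:165,365:610].astype(np.float32) for i in(old,new)]
print("cover shift px/5",cv2.phaseCorrelate(a,b))
a,b=[cv2.cvtColor(i,cv2.COLOR_BGR2GRAY)[165:540,225:720].astype(np.float32) for i in(old,new)]
print("nests/brush",cv2.phaseCorrelate(a,b)); P(); print(hand_in())
```

```text
cover shift px/5 ((-0.013528321262313625, -0.010492081873920256), 0.8304111492580838)
nests/brush ((0.01321746384090261, 0.476652352603935), 0.8677097220052084)
 t113.2 [ 330.4 -558.2  249.3] gap0.6 F [ 0.2 -0.9 -0.7]
the job is handed in; nothing more can be done
None
```

The bench is set up and handed in at 113 s of the 210 s allowed; the hand-in gave no verdict. The dust cover stands on the felt mat, the mirror cell is on the three balls, all four wheels (two large, two small) are in nests of their size, and the start lever is over.

**Last checks**
- **Cover:** it has not moved since the picture taken just after the last wheel was placed.
- **Mirror:** the cell met the balls at the expected height, and the top view puts it on the mount centre to under 1 mm. The side view agrees within about 2 mm.
- **Wheels:** each touched down within about 0.6 mm of the expected height. I estimate each about 3 mm off its nest centre, against a 9 mm limit.
- **Lever:** the ball stopped at the same spot on both throws, the second with a 12 N limit, so I take it to be at its end stop. The measured travel is about 69 mm of the nominal 76 mm, which puts the lever at about 0.9 rad.

**What disagreed or is not certain**
- **Camera offset:** the two cameras differ by 1–5 mm in y. I worked around this by squeezing the mirror and the wheel stubs with the jaws to centre them.
- **Mirror shift and second throw:** after the first placing, the cell had moved about +5/-4 mm within its guide posts; I don't know why. I had already thrown the lever once by then. I put the lever back, re-centred the cell and threw the lever again, so the order would still hold if the first seating had not counted.
- **Not measured:** I could not measure ball contact or pin travel directly. I judged them from heights and pictures. I had viewed all 16 pictures before the lever was re-thrown, so the final lever and mirror checks were made by image code only.

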